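# Fit the console cover and set its push rivets

## Task

On the play spaceship console, push the loose blue planet cover, without picking it up, over the raised yellow lip so that it drops into the recess and lies fully home against the recess's end stop. Then press its two orange rivet pins down flush with their black collars, so that they lock into the slots below; do not force anything, and leave the other things on the table alone.

Things in the scene. Friction and masses are not known exactly. Their poses are not given: they have to be found in the camera images.
- console: Fixed low grey console, 192 (x) by 370 mm (y). Origin on the table under it, z up; its y runs along it from the open apron to the recess. In its frame, mm: apron flat at z 26, x -110 to 70, y -170 to 14. Recess floor z 22, y 24 to 124, x -65 to 70 (near wall top z 34). Past y 134 a finished bay, top z 36, whose rivets are set and fixed.
- fence (a point): Point on the straight white fence along the console's +x side, on the top edge of its inner face, at console (70, -50, 38) mm. The face runs along console y from -170 to 134, x = 70, top z 38 (12 mm over the apron), and bounds apron and recess alike.
- lip (a point): Middle of the top of the yellow lip between apron and recess, console (5, 19, 30) mm. Lip y 14 to 24, top z 30, 4 mm over the apron and 8 over the recess floor; a ramp from y 6 to 14 leads up to it, sheer beyond. A slanted white lead-in at y -14 to 26 opens the recess's near wall from x -65 to about -78 towards the apron.
- end_stop (a point): Top edge of the recess's end stop, middle, console (5, 124, 34) mm; its face is at console y = 124. The recess is 10 mm longer and 5 mm wider than the cover.
- slot_near (a point): Mouth of the slot in the recess floor for pin_near, console (-37, 79, 22) mm, 18 (x) by 15 mm (y), 22 deep. The 10 mm thick pin shanks find their slots only with the cover home against the end stop; more than about 2.5 mm short of it the pins are blocked by the floor.
- slot_far (a point): The same for pin_far, console (47, 79, 22) mm.
- cover: Loose blue plastic cover with planet discs: 130 (x) by 90 (y) by 16 mm, 0.25 to 0.55 kg, origin at the centre of its underside, z up. Starts flat on the apron, skewed, off the fence. On top at x -42 and +42, y 0, two black rivet collars, 30 mm across, their tops 19 mm above the underside, each with an orange pin. Home, its origin is at console x 0 to 5, y 79, z 22 mm.
- pin_near (a joint): Travel in m of the rivet pin at the cover's -x side: 0 = fully raised, grows as it is pressed down, 0.014 = flush (hard stop). Starts between 0 and 0.003. Slides stiffly, about 5 N, and stays where left; if not over its slot it stops dead at 0.005.
- pin_far (a joint): The same for the pin at the cover's +x side; about 8 N.
- pin_near_top (a point): Centre of the flat top of the orange pin pin_near (18 mm diameter); 14 mm above its collar when the joint reads 0, level with the collar when flush.
- pin_far_top (a point): The same for pin_far.
- tumbler: Bystander: green drinks bottle, 72 mm diameter, 190 mm high, origin under its centre.
- handset: Bystander: black play phone, 55 x 115 x 18 mm, origin under its centre.
- clipboard: Bystander: clipboard, 220 x 160 mm, 14 mm high at its clip, origin under its centre.
- pencil_pot: Bystander: red pot with pencils, 76 mm diameter, 170 mm high, origin under its centre.
- rover: Bystander: white toy rover, 100 x 88 x 70 mm, origin under its centre.
- spare_cover: Bystander: plain green cover without rivets, 110 x 80 x 16 mm, origin under its centre; not to be used.
- rocket: Bystander: white toy rocket, 68 mm diameter, 155 mm high, origin under its centre.
Mind the look-alikes: they are no part of the job. Of the things like the cover, leave any that is brown or purple; of the rest the larger one is meant.

How it is judged (in metres and radians):
On the way, in this order (a step that is already met when the one before it is completed fails the run):
1. the cover lies flat in the recess, home against the end stop, with the pins still raised (z of cover in the frame of console between 0.02 and 0.024 m and y of cover in the frame of console between 0.076 and 0.0815 m and x of cover in the frame of console between -0.003 and 0.009 m and angle between cover's own z axis and vertical below 0.04 rad and angle between the x axis of cover and the x axis of console, either way round below 0.06 rad and value of joint each of pin_near, pin_far below 0.008 m), for 0.2 s.
2. both rivet pins are pressed flush (value of joint each of pin_near, pin_far above 0.0125 m), for 0.2 s.
At the end, for the whole second after the job is handed in: The cover lies flat on the recess floor (height within 2 mm, tilt under 0.04 rad, square within 0.06 rad), within 3 mm of the end stop (origin at console y 76 to 81.5 mm), both pins are pressed within 1.5 mm of flush (joints above 0.0125), and everything is at rest (all of step 2 and z of cover in the frame of console between 0.02 and 0.024 m and y of cover in the frame of console between 0.076 and 0.0815 m and x of cover in the frame of console between -0.003 and 0.009 m and angle between cover's own z axis and vertical below 0.04 rad and angle between the x axis of cover and the x axis of console, either way round below 0.06 rad and linear speed of cover below 0.01 m/s); the robot touches nothing.
It fails at once if the cover is picked up: its origin more than 55 mm above the table (height (world z) of cover above 0.055 m).
It fails at once if the cover or its rivets are forced: over 70 N between the robot and the cover (contact force between any of the fingers, the arm and cover above 70 N).
It fails at once if the console is forced: over 70 N from the robot on it (contact force between any of the fingers, the arm and console above 70 N).
It fails at once if a bystander is moved more than 20 mm (distance of any of tumbler, handset, clipboard, pencil_pot, rover, spare_cover, rocket from where it was at the start of the episode above 0.02 m).
It also fails if it takes over 56 s, if anything falls off the work surface, if the arm or the gripper's body presses on something with over 40 N, if the wrist force passes 120 N, or if a joint passes its speed limit or range.

## Robot

A 6-joint arm with a two-finger parallel gripper is mounted at the origin on the work surface. World frame = base frame: x ahead of the robot, y to its left, z up, the work surface at z = 0. Lengths are in mm, angles in degrees, forces in N, time in s.
With the tool pointing down it reaches from about 325 to 925 mm from the base axis. Payload 3.1 kg.
Tool frame: the origin (TCP) lies at the very end of the fingers, on their centre line; the grasp point (between the pads) lies grasp_offset behind it (grasp_offset is the distance from the TCP to the grasp point, in mm); z points along the fingers, y is the line along which they close (so a half turn about z gives the same grasp; the last joint's range is limited). The gripper opens to 85 mm and grips with 20 to 120 N. Pads are 22 mm wide; open, the fingers measure 114 mm over their backs; the gripper's body (76 mm by 85 mm) begins 54 mm behind the grasp point. The pads swing forward as they close: fully open they stand 13 mm farther back than shut.
Start: joints at [57.685, 12.427, 92.441, -0, 75.132, -6.429], TCP at [272.85, 562.31, 231.3] pointing down, gripper open.
Joint ranges: [-157.48, 157.48], [-44.54, 120.13], [17.64, 146.25], [-64.5, 244.5], [7.68, 150.69], [-147.95, 147.95]. Speed limits (degrees/s): [159.86, 159.86, 180, 180, 180, 180].

## Interface

Orientations are given as [roll, pitch, yaw] about the fixed x, y, z axes, in that order (R = Rz(yaw) Ry(pitch) Rx(roll)).
In Python, from station import * gives the robot as it stands. Calls block until the motion is done:
- goto(position, orientation): joint-space move of the TCP to a pose.
- move_l(position, attitude=None, speed=150): straight line of the TCP; attitude=None keeps the orientation; speed is the mean speed in mm/s.
- move_j(angles): joint-space move.
- grip(opening, squeeze=None): finger opening in mm; squeeze is the grip in N (None keeps the last); returns when the fingers have stopped.
- wait(seconds).
- solve_ik(position, orientation): joint angles nearest the present ones, or None.
- get_obs(): the state.
- get_image(name): name is "side" or "top"; returns the picture (420x560x3 uint8, red, green, blue); there is no depth.
- get_calibration(name): a dict with "fx", "fy", "cx", "cy" (pixels), "R" (3x3) and "t" (3): a world point X has camera coordinates R X + t. Camera axes: x right, y down, z forward; pixel columns grow to the right and rows downward; lengths in mm; the calibration is good to about 2 mm. A picture is of the moment at which its call begins. get_calibration takes no time and is no camera call.
A pose or a line that the arm cannot do raises Unreachable and nothing moves.
- sign_off(): hands the job in; it is judged then, once.
Trained networks look in the newest picture that a camera, given by its name, has taken for a name from the list of things; names that differ only in an ending like _2 or _b are one class to them, and where a whole thing is asked for, a point or a joint stands for the part that bears it (a point fixed in the world has none). Each returns a list of dicts, best first, with "score" (0 to 1); they miss things now and then, are a little off and sometimes report something else, mostly with a low value. They report only what shows in the picture. A call takes as long as a camera call. They do not tell look-alikes from the thing itself.
- spot_in(name, camera): "extent" ([centre column, centre row, width, height] in pixels, round what is visible of it).
- regions_of(name, camera): "region" (420x560 bool, what is visible of it) and "extent" ([centre column, centre row, width, height] in pixels, round what is visible of it).
The state is a dict: "t": time; "joint_pos": joint angles; "qvel": joint speeds; "effort": joint torques, N m; "tcp_pos": TCP position; "ee_rot": TCP orientation; "wrist_force": force on the tool from outside, world axes, zero at the start; "moment": the same for the moment, N m; "grip_width": finger opening in mm; "grip_force": force on a finger pad.
Only numpy, scipy, OpenCV 4.12 (cv2) and the standard library are available. Lean on these libraries where they do the work, as an engineer would, in place of code of your own. Each camera call takes 0.05 s, during which the arm holds its last target. There are 200 camera calls.

## Working session

There is one attempt and no reset: what is moved stays moved. The work goes in short steps, each a Python script; the robot and the scene stay as the last script left them, time stands still between calls to the robot, and variables do not carry over. Pictures are saved under pics/ and viewed, at most 10 in all, crops included, and the job is handed in when it is done.

```bash
mkdir -p pics; ls
python3 - <<'E'
from station import *
import cv2, numpy as np
for c in ("top","side"):
    im=get_image(c); cv2.imwrite(f"pics/{c}0.png",cv2.cvtColor(im,cv2.COLOR_RGB2BGR))
    k=get_calibration(c); print(c,k)
    for n in ("cover","console","fence","lip","end_stop","pin_near_top","pin_far_top","slot_near","slot_far","spare_cover"):
        print(n,[(round(d["score"],2),np.round(d["extent"]).tolist()) for d in spot_in(n,c)][:4])
print(get_obs())
E
```

```text
pics
top {'fx': 477.7317572484975, 'fy': 477.7317572484975, 'cx': 286.1164757290749, 'cy': 214.03983601228805, 'R': array([[-0.00710234, -0.99997205, -0.00233418],
       [-0.98779217,  0.00737905, -0.15560261],
       [ 0.15561549,  0.00120054, -0.98781698]]), 't': array([ -23.43033268,  510.62273598, 1166.30207841])}
cover [(0.89, [376.0, 128.0, 36.0, 33.0]), (0.81, [404.0, 228.0, 43.0, 45.0]), (0.64, [336.0, 202.0, 39.0, 56.0]), (0.62, [330.0, 296.0, 59.0, 55.0])]
console [(0.82, [291.0, 191.0, 144.0, 76.0])]
fence [(0.6, [290.0, 193.0, 148.0, 79.0]), (0.42, [344.0, 215.0, 7.0, 9.0]), (0.16, [131.0, 147.0, 40.0, 37.0])]
lip [(0.79, [290.0, 193.0, 146.0, 78.0])]
end_stop [(0.75, [292.0, 192.0, 147.0, 79.0]), (0.57, [183.0, 271.0, 46.0, 29.0])]
pin_near_top [(0.45, [131.0, 147.0, 35.0, 37.0]), (0.41, [341.0, 215.0, 9.0, 9.0])]
pin_far_top [(0.54, [336.0, 184.0, 8.0, 12.0]), (0.45, [319.0, 304.0, 5.0, 5.0]), (0.3, [290.0, 191.0, 146.0, 73.0])]
slot_near [(0.79, [291.0, 193.0, 149.0, 75.0])]
slot_far [(0.94, [291.0, 194.0, 144.0, 75.0])]
spare_cover [(0.88, [406.0, 301.0, 42.0, 49.0])
[... 1077 characters left out ...]
276.0, 372.0, 67.0, 68.0])]
{'t': 1.1, 'joint_pos': array([ 5.76850586e+01,  1.24271687e+01,  9.24399073e+01, -5.83828996e-04,
        7.51319925e+01, -6.43051854e+00]), 'qvel': array([ 0.06844143, -0.03009854, -0.01348904,  0.0016233 , -0.05668797,
        0.02308758]), 'effort': array([ 3.61273123e-05, -3.96898663e+01, -3.04257846e+01, -3.08811004e-04,
        5.76543371e-04,  1.38743278e-06]), 'tcp_pos': array([272.86123863, 562.31478027, 231.31342903]), 'ee_rot': array([1.79999138e+02, 6.65047999e-04, 1.54115727e+02]), 'wrist_force': array([ 0.47577002,  0.32445824, -0.4469262 ]), 'moment': array([ 0.00661669,  0.0112633 , -0.00475719]), 'grip_force': 0.0, 'grip_width': 85.4403752793855}
```

Run:
```python
import cv2
a=cv2.imread("pics/top0.png")[80:340,170:450]; cv2.imwrite("pics/t1.png",cv2.resize(a,None,fx=2.3,fy=2.3,interpolation=cv2.INTER_CUBIC) if 0 else cv2.resize(a,(644,598),interpolation=cv2.INTER_CUBIC))
b=cv2.imread("pics/side0.png")[150:400,190:450]; cv2.imwrite("pics/s1.png",cv2.resize(b,(598,575),interpolation=cv2.INTER_CUBIC))
```

```text
(no output)
```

View pics/t1.png

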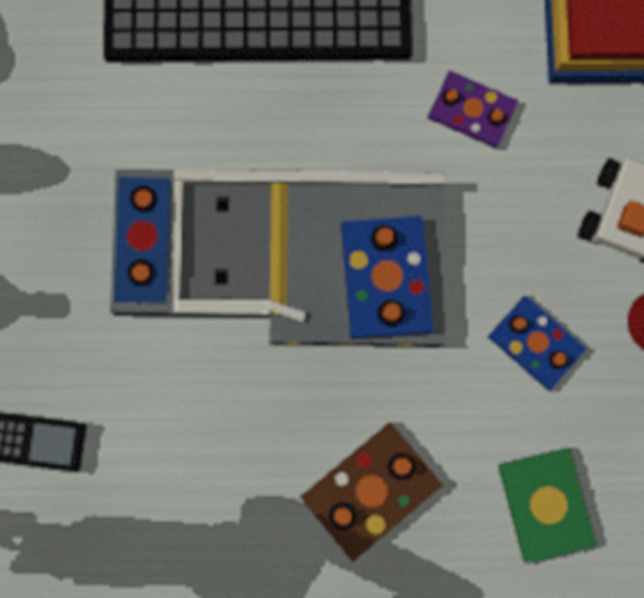

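View pics/s1.png

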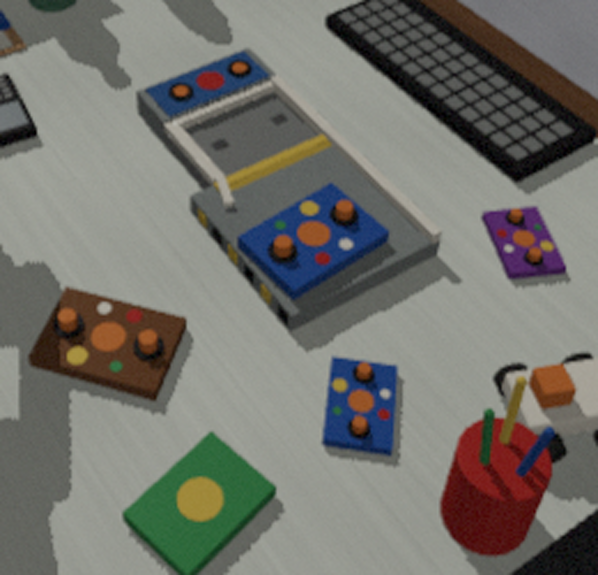

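Top picture: the console lies nearly parallel to the world axes (fence at the top, recess to the left). Its lip is at full-image pixel (291,185) and its slots are at about (266,169) and (266,200). The target is the large blue cover on the apron at about (338,200). The small blue, brown, purple and green covers are look-alikes. The side view agrees. Next I fit the poses.

```bash
cat > h.py <<'E'
from station import *
import numpy as np, cv2
from scipy.optimize import least_squares
K={c:get_calibration(c) for c in("top","side")}
def proj(c,X):
    k=K[c]; p=np.atleast_2d(X)@k["R"].T+k["t"]; return np.c_[k["fx"]*p[:,0]/p[:,2]+k["cx"],k["fy"]*p[:,1]/p[:,2]+k["cy"]]
def pose(X,q,z=0):
    c,s=np.cos(q[2]),np.sin(q[2]); X=np.atleast_2d(X).astype(float); return np.c_[q[0]+c*X[:,0]-s*X[:,1],q[1]+s*X[:,0]+c*X[:,1],X[:,2]+z]
def fit(obs,q0,z=0):  # obs: (cam, local point, pixel)
    f=lambda q:np.concatenate([(proj(c,pose(X,q,z))-p).ravel() for c,X,p in obs])
    r=least_squares(f,q0,loss="soft_l1"); return r.x,r.fun.reshape(-1,2)
E
python3 - <<'E'
from h import *
T=lambda u,v:np.array([170+u/2.3,80+v/2.3]); S=lambda u,v:np.array([190+u/2.3,150+v/2.3])
obs=[("top",(-37,79,22),T(221,277)),("top",(47,79,22),T(222,204)),("top",(-110,-170,26),T(466,346)),("top",(70,-170,38),T(443,182)),
("top",(5,124,34),T(183,241)),("side",(-37,79,22),S(220,144)),("side",(47,79,22),S(279,119)),("side",(-110,-170,26),S(290,308)),("side",(70,-170,38),S(434,238))]
q,r=fit(obs,[480,50,0]); print("console",q[:2],np.degrees(q[2])); print(np.round(r,1))
# cover: corners via blue mask near its place
im={c:cv2.cvtColor(cv2.imread(f"pics/{c}0.png"),cv2.COLOR_BGR2RGB) for c in K}
o=[("top",(-42,0,30),T(391,312)),("top",(42,0,30),T(385,237)),("side",(-42,0,30),S(284,243)),("side",(42,0,30),S(344,207))]
for (X,t) in (((65,45,16),(343,222)),((65,-45,16),(420,216)),((-65,-45,16),(433,332)),((-65,45,16),(351,338))): o.append(("top",X,T(*t)))
for (X,t) in (((65,45,16),(332,185)),((65,-45,16),(387,234)),((-65,-45,16),(299,290)),((-65,45,16),(240,240))): o.append(("side",X,S(*t)))
p,r=fit(o,[470,-40,0],26); print("cover",p[:2],np.degrees(p[2])); print(np.round(r,1))
c,s=np.cos(q[2]),np.sin(q[2]); d=p[:2]-q[:2]; print("rel",c*d[0]+s*d[1],-s*d[0]+c*d[1],np.degrees(p[2]-q[2]))
np.save("q.npy",q)
for c in K:
  print(c,[np.round(d["extent"]).tolist() for d in regions_of("cover",c)])
E
```

```text
console [584.17802545 -56.65070198] -1.0949447877218388
[[ 0.4  0.2]
 [ 0.6  0.1]
 [-8.7 -0.8]
 [ 1.1  0.5]
 [-0.5 -1.4]
 [-0.5  0.2]
 [-0.3 -0.1]
 [ 0.5  3.2]
 [-0.4 -1.6]]
cover [ 544.79629654 -160.93562485] 363.94912939153056
[[ 1.  -0. ]
 [ 0.5 -0.3]
 [-0.6 -0.1]
 [ 0.1 -0.4]
 [-0.2 -0.1]
 [ 1.4 -0.1]
 [ 0.9 -0.2]
 [ 0.8 -0.1]
 [-0.5 -1.4]
 [ 0.7 -1.4]
 [-2.5  0.1]
 [-1.3 -1.9]]
rel -37.381733465212754 -105.01843510560127 365.0440741792524
top [[332.0, 294.0, 65.0, 55.0], [376.0, 128.0, 39.0, 36.0], [336.0, 204.0, 35.0, 54.0], [404.0, 230.0, 40.0, 45.0]]
side [[418.0, 256.0, 32.0, 30.0], [236.0, 298.0, 72.0, 46.0], [326.0, 256.0, 67.0, 51.0]]
```

```bash
cat >> h.py <<'E'
def W(x,y,z):
    q=np.load("q.npy"); return pose((x,y,z),q)[0]
def att(a): return [180,0,a+np.degrees(np.load("q.npy")[2])]
def F():
    q=np.load("q.npy"); f=get_obs()["wrist_force"]; c,s=np.cos(q[2]),np.sin(q[2]); return np.array([c*f[0]+s*f[1],-s*f[0]+c*f[1],f[2]])
E
python3 - <<'E'
from h import *
T=lambda u,v:np.array([170+u/2.3,80+v/2.3]); S=lambda u,v:np.array([190+u/2.3,150+v/2.3])
obs=[("top",(-37,79,22),T(221,277)),("top",(47,79,22),T(222,204)),("top",(70,-170,38),T(443,182)),("top",(70,124,38),T(184,180)),
("top",(5,124,34),T(183,241)),("side",(-37,79,22),S(220,144)),("side",(47,79,22),S(279,119)),("side",(70,-170,38),S(434,238))]
q,r=fit(obs,[580,-56,0]); print("console",q[:2],np.degrees(q[2])); print(np.round(r,1)); np.save("q.npy",q)
goto(W(-10,-28,231),att(90)); grip(50); goto(W(-10,-28,60),att(90)); f0=F(); print(f0,get_obs()["grip_width"])
z=45
while z>20:
    move_l(W(-10,-28,z),speed=40); d=F()-f0
    if abs(d[2])>4: break
    z-=1
print("touch",z,d,get_obs()["tcp_pos"],get_obs()["t"])
move_l(W(-10,-28,60)); print(get_obs()["t"])
E
```

```text
console [584.56747059 -56.85282292] -0.9392322626797549
[[ 0.6  0.1]
 [ 0.6  0.1]
 [ 1.1  0.2]
 [-0.4  0.1]
 [-0.4 -1.4]
 [-0.4  0.2]
 [-0.2 -0.1]
 [-0.2 -1.7]]
[ 1.13829231 -0.01247401  0.02866629] 50.08160272648188
touch 22 [-3.77646818  0.4925253   6.12354125] [574.29702907 -84.7401966   23.03957502] 11.1583
11.5583
```

Run:
```python
from h import *
Y=-105; Z=28.5
goto(W(-135,Y,90),att(0)); move_l(W(-135,Y,Z)); f0=F(); t=get_obs()["t"]
move_l(W(-86,Y,Z),speed=60); print(F()-f0)
x=-86
while x<-60:
    x+=1.5; move_l(W(x,Y,Z),speed=40); d=F()-f0
    if abs(d[0])>9: break
print(x,d,get_obs()["tcp_pos"],get_obs()["t"]-t)
move_l(W(x-8,Y,Z)); move_l(W(-135,Y,120),speed=300)
im=get_image("top"); cv2.imwrite("pics/a.png",cv2.resize(cv2.cvtColor(im,cv2.COLOR_RGB2BGR)[130:260,180:400],(660,390),interpolation=cv2.INTER_CUBIC)); print(get_obs()["t"])
```

```text
[-0.7895949   0.17685199 -0.94544927]
-68.0 [-12.78861005  -0.6352889    7.04781639] [ 511.88159576 -160.6165182    28.46289942] 3.9665999999999997
18.125
```

View pics/a.png

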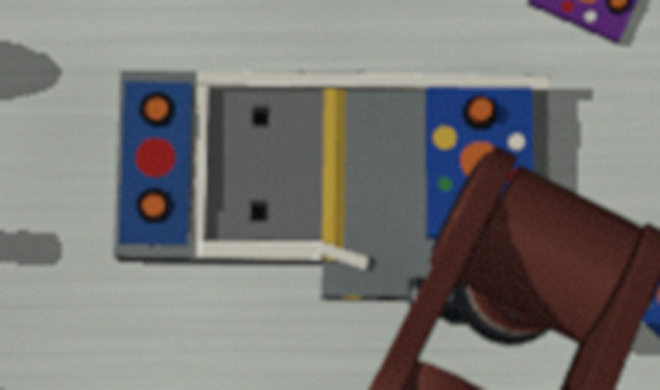

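The cover now lies square against the fence with its front edge at crop column 427. The lip is at column 335. Next I push along +y over the lip.

Run:
```python
from h import *
X=3; Z=28.5
goto(W(X,-190,100),att(90)); move_l(W(X,-190,Z),speed=250); f0=F()
move_l(W(X,-72,Z),speed=70); print(F()-f0)
y=-72
log=[]
while y<30:
    y+=2 if y<12 else 1; move_l(W(X,y,Z),speed=50); d=F()-f0; log.append((y,*np.round(d,0).astype(int)))
    if np.linalg.norm(d)>(25 if y<15 else 14): break
print([tuple(map(int,l)) for l in log],get_obs()["tcp_pos"],get_obs()["t"])
im=get_image("side"); cv2.imwrite("pics/b.png",cv2.resize(cv2.cvtColor(im,cv2.COLOR_RGB2BGR)[150:310,230:420],(665,560),interpolation=cv2.INTER_CUBIC))
```

```text
[ 0.16544174 -2.6571      0.89662467]
[(-70, 0, -5, 2), (-68, 0, -5, 2), (-66, 0, -5, 2), (-64, 0, -5, 2), (-62, 0, -5, 2), (-60, 0, -5, 2), (-58, 0, -6, 2), (-56, 0, -5, 2), (-54, 0, -5, 2), (-52, 1, -5, 2), (-50, 0, -4, 2), (-48, 0, -6, 1), (-46, -1, -4, 2), (-44, 1, -5, 3), (-42, 0, -4, 2), (-40, -1, -5, 1), (-38, 0, -4, 2), (-36, 0, -6, 2), (-34, 0, -5, 2), (-32, -1, -6, 2), (-30, -1, -6, 2), (-28, 0, -7, 3), (-26, -1, -7, 4), (-24, -2, -8, 5), (-22, -1, -10, 5), (-20, 1, -3, 1), (-18, 0, -3, 2), (-16, 0, -1, -2), (-14, 0, 0, -2), (-12, -1, -1, -2), (-10, 0, 0, -1), (-8, 0, -1, -2), (-6, 0, -1, -2), (-4, -1, -1, -3), (-2, 0, -1, -2), (0, -1, -1, -2), (2, -1, -1, -3), (4, 0, -2, -2), (6, 0, -1, -2), (8, -1, 0, -3), (10, -1, 0, -2), (12, 0, -1, -2), (13, -1, -1, -2), (14, 0, -1, -3), (15, -1, -1, -2), (16, -1, -2, -3), (17, -1, -2, -2), (18, 0, -2, -2), (19, 0, -1, -2), (20, 0, -2, -2), (21, 0, -2, -3), (22, -1, -2, -2), (23, -1, -4, -2), (24, -1, -7, -3), (25, -2, -8, -1), (26, -4, -11, -1), (27, -3, -15, -2)] [587.62051805 -33.78676495  28.61341107] 36.0583
```

View pics/b.png

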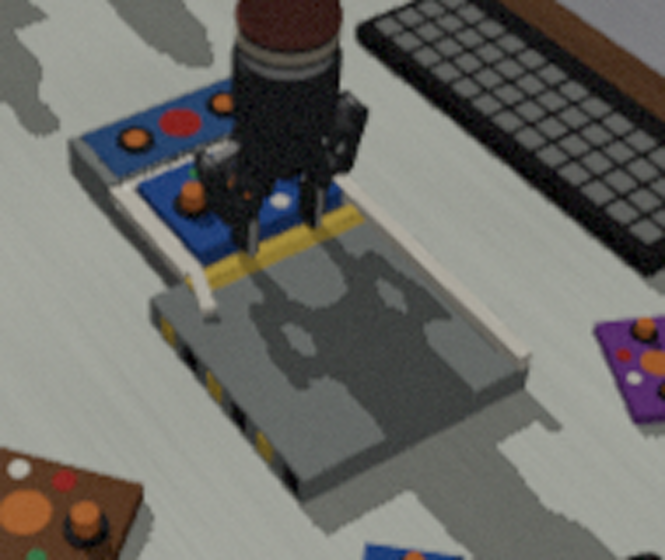

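Run:
```python
from h import *
move_l(W(3,12,29),speed=80); move_l(W(3,-60,110),speed=250); grip(0)
o=[]
for c,b in(("side",(230,150)),("top",(230,150))):
    im=cv2.cvtColor(get_image(c),cv2.COLOR_RGB2BGR)[150:250,230:370] if c=="side" else cv2.cvtColor(get_image(c),cv2.COLOR_RGB2BGR)[140:240,210:350]
    o.append(cv2.resize(im,(399,285),interpolation=cv2.INTER_CUBIC))
cv2.imwrite("pics/c.png",np.hstack(o)); 
for c,off in(("side",(230,150)),("top",(210,140))):
    for p in((-37,79,55),(47,79,55),(-60,34,38),(70,34,38),(-60,124,38)): print(c,p,np.round((proj(c,W(*p))[0]-off)*2.85+((399,0) if c=="top" else (0,0))))
print(get_obs()["t"],get_obs()["tcp_pos"])
```

```text
side (-37, 79, 55) [157. 153.]
side (47, 79, 55) [232. 121.]
side (-60, 34, 38) [163. 204.]
side (70, 34, 38) [279. 153.]
side (-60, 124, 38) [111. 148.]
top (-37, 79, 55) [559. 166.]
top (47, 79, 55) [560.  73.]
top (-60, 34, 38) [610. 195.]
top (70, 34, 38) [611.  53.]
top (-60, 124, 38) [509. 194.]
37.6667 [ 586.63109564 -116.81024308  109.98142226]
```

View pics/c.png

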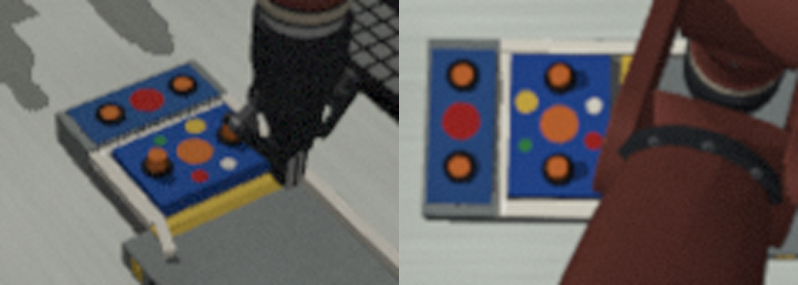

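The cover lies flat and home, and its pins are at crop (558,168) and (560,75), within 2 px of where I predicted. Now I press them.

Run:
```python
from h import *
for x in(-37,47):
    move_l(W(x,79,75),speed=250); f0=F(); move_l(W(x,79,57),speed=150)
    z=55; log=[]
    while z>38.5:
        z-=1 if z>43 else .5; move_l(W(x,79,z),speed=40); d=F()-f0; log.append((z,*np.round(d).astype(int).tolist()))
        if d[2]>22: break
    print(log,get_obs()["tcp_pos"][2],get_obs()["t"]); move_l(W(x,79,75),speed=250)
move_l(W(0,-60,150),speed=300)
o=[]
for c in("side","top"):
    im=cv2.cvtColor(get_image(c),cv2.COLOR_RGB2BGR); im=im[150:250,230:370] if c=="side" else im[140:240,210:350]
    o.append(cv2.resize(im,(399,285),interpolation=cv2.INTER_CUBIC))
cv2.imwrite("pics/d.png",np.hstack(o)); print(get_obs()["t"])
```

```text
[(54, 0, 1, 1), (53, 0, -2, 5), (52, 0, -1, 4), (51, 0, -2, 5), (50, 1, -2, 4), (49, 1, -2, 4), (48, 1, -2, 4), (47, 2, -2, 4), (46, 2, -2, 4), (45, 2, 0, 4), (44, 2, 0, 4), (43, 3, 0, 3), (42.5, 3, 0, 4), (42.0, 4, 1, 4), (41.5, 3, 1, 5), (41.0, 3, 1, 7), (40.5, 2, 0, 10), (40.0, 0, 1, 12), (39.5, -1, 1, 15), (39.0, -1, 0, 17), (38.5, -3, 1, 20)] 41.18252650792495 43.925
[(54, 1, -1, 1), (53, 0, 0, 2), (52, 0, 1, 4), (51, -2, 0, 8), (50, -2, 1, 9), (49, -2, 0, 8), (48, -1, 0, 8), (47, -3, 0, 8), (46, -2, 0, 8), (45, -3, 0, 8), (44, -2, 0, 9), (43, -2, 0, 10), (42.5, -2, 0, 10), (42.0, -3, 0, 9), (41.5, -3, 0, 9), (41.0, -1, 1, 9), (40.5, -2, 0, 9), (40.0, -2, 1, 9), (39.5, -3, -1, 12), (39.0, -4, 1, 13), (38.5, -6, 1, 14)] 41.29013571560667 50.225
51.325
```

View pics/d.png

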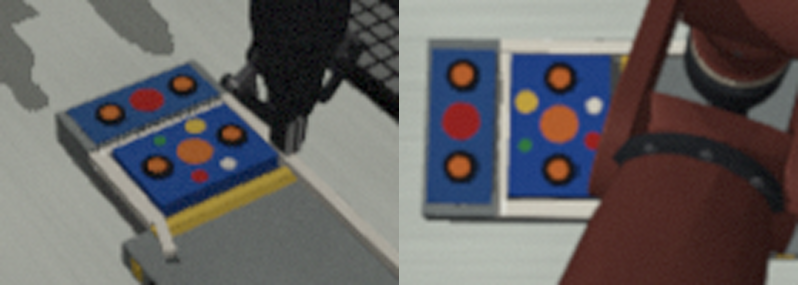

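Both pins, at side-crop (157,165) and (232,133), are flush with their collars and the cover is flat. The hard stop came at z 41.2. I am handing in.

```bash
python3 -c "
from station import *
print(sign_off())"
```

```text
the job is handed in; nothing more can be done
None
```

The job is handed in (no verdict shown): the blue cover lies flat and home against the end stop, both pins are pressed flush, and no bystander was touched, at about 51 s of the 56 s allowed.

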